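Clamp a phone board carrier into the test jig

ROBOT

A 6-joint arm with a two-finger parallel gripper is mounted at the origin on the work surface. World frame = base frame: x ahead of the robot, y to its left, z up, the work surface at z = 0. Lengths are in mm, angles in rad, forces in N, time in s.
With the tool pointing down it reaches from about 350 to 875 mm from the base axis. Payload 4.2 kg.
Tool frame: the origin (TCP) lies midway between the tips of the shut fingers; the grasp point (between the pads) lies 19 mm behind it (arm.tcp_to_grasp is the distance from the TCP to the grasp point, in mm); z points along the fingers, y is the line along which they close (so a half turn about z gives the same grasp; the last joint's range is limited). The gripper opens to 85 mm and grips with 20 to 120 N. Pads are 22 mm wide; open, the fingers measure 114 mm over their backs; the gripper's body (76 mm by 85 mm) begins 54 mm behind the grasp point. The pads swing forward as they close: fully open they stand 13 mm farther back than shut.
Start: joints at [1.477, 0.385, 0.008, 0, -1.194, -0.259], TCP at [215.921, 586.496, 199.412] pointing down, gripper open.
Joint ranges: [-3.14, 3.14], [-1.21, 2.06], [-1.07, 1.41], [-3.16, 2.05], [-2.99, -0.16], [-3.1, 3.1]. Speed limits (rad/s): [2.79, 2.79, 3.14, 3.14, 3.14, 3.14].

INTERFACE

Orientations are given as a unit quaternion [x, y, z, w].
In Python, from bench import arm, get_image gives the robot as it stands.
- The arm moves only by the tool drive_tool, never from a script. Its argument "deltas" is a list of rows, each a list of 2 entries, a list of its own where there are three numbers: the shift along the tool's x, y, z in cm, then the turn, a rotation vector about the tool's x, y, z in degrees. In form: [[[x, y, z], [ax, ay, az]], ...]. A call has 1 to 12 rows; each row shifts and turns the commanded pose from where the row before left it, along the tool's axes as they then stand; what a row does not reach is not made up. A row lasts 1/10 s, in which the tool goes at most 50 mm and 8.59 degrees, less where a joint would pass 70% of its speed; a pose out of reach is approached as far as the arm can. A call with a gripper value outside its range is refused whole. "claw" is the finger opening in cm, from 0 to 8.54, set as the call begins (left out, the last holds). The fingers move at their own pace and stop on an object; the grip force is fixed at half the most. Time passes only in rows, so rows that do not move let the fingers close. It gives the time, the measured TCP pose, the force, the opening and the grip force at its end, in the units of the state.
- arm.read_state(): the state, without advancing time (a new reading comes with each control period).
- get_image(name): name is "scene" or "side" or "wrist"; returns a dict with "img" (384x512x3 uint8, red, green, blue), "fx", "fy", "cx", "cy" (pixels), "eye" and "orientation" of the camera in the world; the wrist camera has in their place "mount" (4x4, takes a point from camera to tool coordinates, whose origin is the TCP and whose axes are the flange's). Camera axes: x right, y down, z forward; pixel columns grow to the right and rows downward; lengths in mm; the calibration is good to about 2 mm. A picture is of the moment at which its call begins: read the wrist's pose just before it. There is no depth.
- arm.job_done(): hands the job in; it is judged then, once.
The state is a dict: "clock": time; "joints": joint angles; "joint_vel": joint speeds; "joint_efforts": joint torques, N m; "position": TCP position; "ee_rot": TCP orientation; "contact_force": force on the tool from outside, world axes, zero at the start; "wrist_torque": the same for the moment, N m; "gripper_width": finger opening in mm; "grasp_force": force on a finger pad.
Only numpy, scipy, OpenCV 4.12 (cv2) and the standard library are available. Lean on these libraries where they do the work, as an engineer would, in place of code of your own. Each camera call takes 0.05 s, during which the arm holds its last target. There are 200 camera calls.

TASK

Push the board carrier along the base of the test jig, in between the guide rails, until it meets the sprung contact head, with the clamp lever still open. Then swing the clamp lever round until its roller holds the carrier snugly against the head with the springs part-way in (about half their travel, not bottomed), and let go. Push gently, and leave the spray can, screwdriver and parts tray where they are.

Things in the scene. Friction and masses are not known exactly. Their poses are not given: they have to be found in the camera images.
- jig: Fixed test jig: aluminium base plate 12 mm thick, x -120..+70, y -290..+175 mm; frame +y is the push direction, +z up; origin on the table under the channel's centre line. Two dark guide rails, tops at z 26 mm, at x +-46.5 mm from y -90 to +110 mm leave a channel 83 mm wide; flared lead-ins widen it to 96 mm at y -131 mm.
- carrier: Loose dark steel carrier with a green circuit board, 0.5 kg, 80 (x) x 90 (y) x 18 mm; origin at the centre of its underside, on the jig plate (z 12 mm); front (+y) towards the head. Push wall 70 mm wide, back face at y -45 mm, rises to z 48 mm. An ear on its -x side reaches x -70 mm at z 16..28 mm; its rear face, at y -28 mm, is what the clamp roller presses.
- clamp (a joint): Angle of the clamp lever on an upright axis; 0 open (below 0.45 it clears the ear), grows anticlockwise from above to 2.6 rad; stays where left (6 N at the knob turns it). Roller centre: 26 mm from the axis at angle value - 1.9 from the jig's +x, so the roller's front is 8 + 26*sin(value - 1.9) mm along jig y from the axis. Knob: at angle value + 2.007.
- clamp_pivot (a point): Point on the lever's axis, 50 mm above the table, at x -85, y +24 mm in the jig's frame.
- clamp_knob (a point): Top of the upright black knob at the lever's end, on its centre line, 90 mm above the table, 85 mm from the lever's axis. Knob 14 to 17 mm diameter, 37 mm tall, on a 14 mm wide steel bar whose top is 54 mm above the table.
- clamp_roller: Steel roller under the lever, 16 mm diameter, 14 mm high, origin at the centre of its underside, 27 mm above the table; it presses on the rear face of the carrier's ear.
- spray_can: Spray can, 52 mm diameter, 150 mm high, standing; origin at its underside.
- screwdriver: Red-handled screwdriver, about 200 mm long, lying on the table beyond the lever; origin at its underside, about mid-length.
- parts_tray: White divided parts tray 100 x 80 x 25 mm; origin at its underside.
- head_middle (a point): Mark in the jig at x 0, y +100, z 22 mm: middle of the range of the contact head at the channel's end (grey, 76 mm wide, 36 mm high). Its black pad (66 mm wide) is sprung towards -y: 8 mm travel, 6 N to start, 18 N at the bottom. The head is adjustable: the free pad face is 9 mm short of to 9 mm past this mark, is not reported and must be felt for.
Things that resemble listed ones, but are neither listed nor needed, are in the scene too. Several things have the shape of the carrier; the one meant has the colours described above.

How it is judged (in metres and radians):
On the way:
1. the carrier has been pushed up to the head between the rails, with the clamp lever still open (y of carrier in the frame of jig above 0.043 m and value of joint clamp below 0.6 rad), for 0.2 s.
At the end, for the whole second after the job is handed in: The carrier lies flat and straight (within 0.06 rad) between the rails against the contact head, its origin more than 45 mm along the jig's y, at rest, and the clamp lever, turned past 1.2 rad, holds it: its roller presses on the carrier with more than 7 N (contact force between clamp_roller and carrier above 7 N and y of carrier in the frame of jig above 0.045 m and angle between the y axis of carrier and the y axis of jig, either way round below 0.06 rad and angle between carrier's own z axis and vertical below 0.06 rad and value of joint clamp above 1.2 rad and linear speed of carrier below 0.01 m/s); the robot touches nothing.
It fails at once if the clamp roller pressed on the carrier with more than 35 N (the springs bottomed and were forced) (contact force between clamp_roller and carrier above 35 N).
It fails at once if the fingers pushed the carrier with more than 30 N (contact force between the fingers and carrier above 30 N).
It fails at once if a bystander was disturbed (moved over 30 mm) (distance of any of spray_can, screwdriver, parts_tray from where it was at the start of the episode above 0.03 m).
It also fails if it takes over 58 s, if anything falls off the work surface, if the arm or the gripper's body presses on something with over 40 N, if the wrist force passes 120 N, or if a joint passes its speed limit or range.

## Working session

There is one attempt and no reset: what is moved stays moved. The work goes in short steps, Python scripts to look and compute and a tool call to move; the robot and the scene stay as the last step left them, time stands still between calls to the robot, and variables do not carry over. Pictures are saved under pics/ and viewed, at most 10 in all, crops included, and the job is handed in when it is done.

Besides the shell and the picture viewer there is one more tool, called after "Request:" by a JSON object that holds its "fn" and its "kwargs", one argument or row to a line. drive_tool: Moves the arm, as the interface text tells. Its arguments: {"type":"object","properties":{"deltas":{"type":"array"},"claw":{"type":"number"}},"required":["deltas"]}

```bash
mkdir -p pics; python3 - <<'E'
from bench import arm,get_image
import cv2,json,numpy as np
s=arm.read_state();print(s)
for n in("scene","side"):
    d=get_image(n);i=d.pop("img");cv2.imwrite(f"pics/{n}0.png",cv2.resize(i[...,::-1],(800,600),interpolation=cv2.INTER_CUBIC))
    print(n,d); d={k:np.array(v).tolist() for k,v in d.items()};json.dump(d,open(f"{n}.json","w"))
E
```

```text
{'clock': 0.0, 'joints': array([ 1.47660732e+00,  3.85568671e-01,  6.59947393e-03, -4.79947828e-04,
       -1.19399983e+00, -2.58573283e-01]), 'joint_vel': array([ 0.0014982 ,  0.00087845, -0.00090981, -0.00196147,  0.00050598,
       -0.00010615]), 'joint_efforts': array([-1.45447589e-04, -3.92282259e+01,  1.88408285e+01,  4.18632746e+00,
       -4.57266826e-03,  8.21928978e-06]), 'position': array([215.711649  , 585.88768692, 198.30686717]), 'ee_rot': array([ 9.84468987e-01, -1.75555076e-01, -1.33101176e-04,  1.10099636e-03]), 'contact_force': array([ 0.04572032,  0.33272341, -0.36671257]), 'wrist_torque': array([-0.04285179,  0.07510388, -0.06662441]), 'grasp_force': 0.0, 'gripper_width': 85.49287247437121}
scene {'fx': 433.8839580001619, 'fy': 433.8839580001619, 'cx': 254.26399801654645, 'cy': 188.68542630771756, 'eye': array([1320.55725443,    4.41092561, 1098.52994083]), 'orientation': array([ 0.6210487 ,  0.70214131, -0.25597449, -0.23616341])}
side {'fx': 383.17377417649914, 'fy': 383.17377417649914, 'cx': 257.5346143822042, 'cy': 191.98255750924721, 'eye': array([ -85.29967241, -847.3643713 ,  792.24332878]), 'orientation': array([ 0.85292549, -0.26278197,  0.13544987, -0.43025233])}
```

View pics/scene0.png

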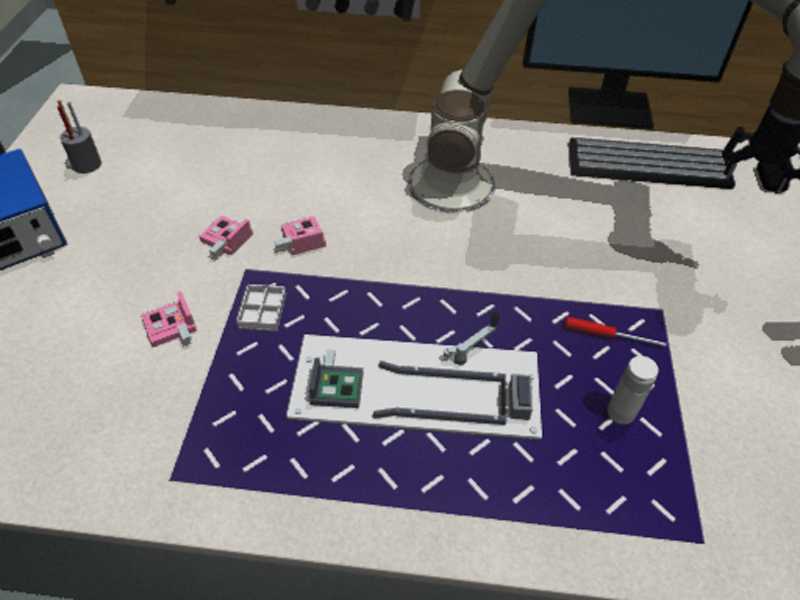

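View pics/side0.png

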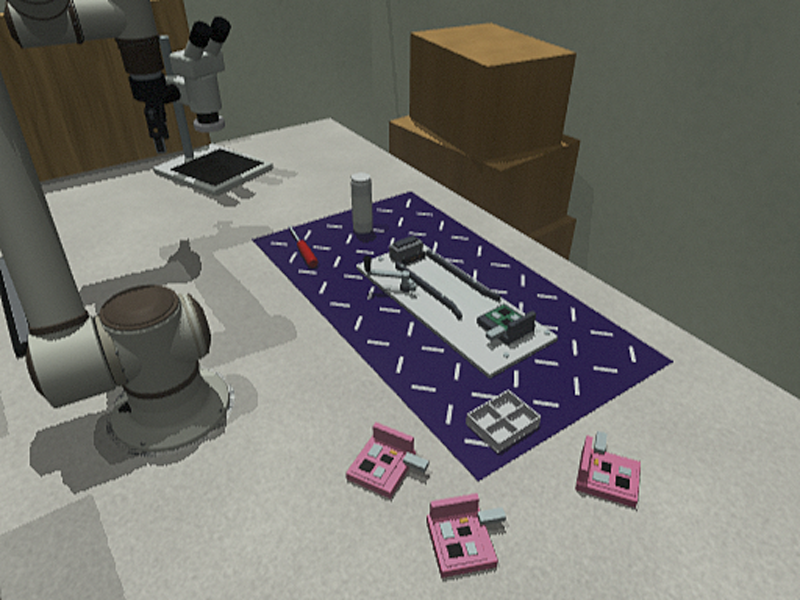

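The scene view shows the jig at about (290–540, 335–435), with the head at its right end, so the push is roughly world +y. The carrier is at the left, near (335, 383), and the lever's knob is at about (495, 318). The side view agrees. I'll enlarge the jig next.

```bash
python3 - <<'E'
from bench import arm,get_image
import cv2
i=get_image("scene")["img"][...,::-1]
c=i[192:288,180:356]
c=cv2.resize(c,None,fx=4.5,fy=4.5,interpolation=cv2.INTER_CUBIC);cv2.imwrite("pics/crop1.png",c)
print(c.shape)
E
```

```text
(432, 792, 3)
```

View pics/crop1.png

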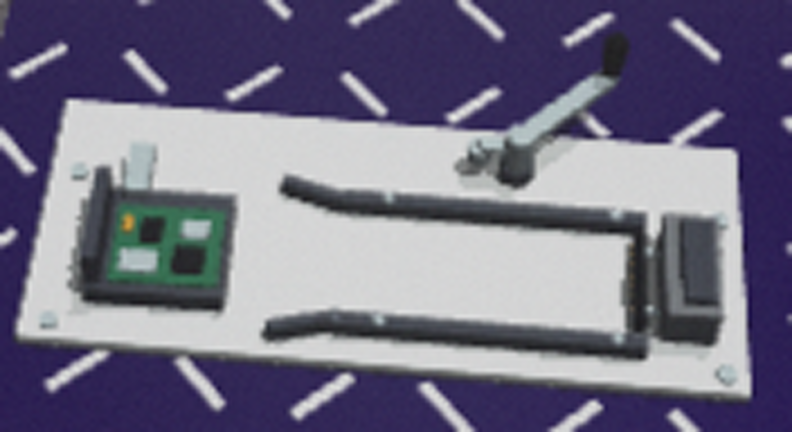

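The crop shows these points:
- Plate-top corners: (67,100), (737,150), (751,391) and (18,335).
- Knob top: (616,37).
- Pivot: about (515,145).
- Push-wall top ends: (103,170) and (90,275).
- Carrier front-top corners: (236,195) and (222,294).

```bash
cat > h.py <<'E'
import json,numpy as np
from scipy.spatial.transform import Rotation as R
from scipy.optimize import least_squares
D=json.load(open("scene.json"))
def ray(u,v,z,D=D):
    d=R.from_quat(D["orientation"]).apply([(u-D["cx"])/D["fx"],(v-D["cy"])/D["fy"],1]);e=np.array(D["eye"])
    return (e+d*(z-e[2])/d[2])[:2]
def crop(x,y,z): return ray(180+(x+.5)/4.5-.5,192+(y+.5)/4.5-.5,z)
def rot(a): return np.array([[np.cos(a),-np.sin(a)],[np.sin(a),np.cos(a)]])
def fit(L,W,a0=0.):
    L=np.array(L,float);W=np.array(W)
    r=least_squares(lambda p:((rot(p[2])@L.T).T+p[:2]-W).ravel(),[*W.mean(0),a0])
    return r.x,r.fun.reshape(-1,2)
E
python3 - <<'E'
from h import *
np.set_printoptions(precision=1,suppress=True)
W=[crop(67,100,12),crop(737,150,12),crop(751,391,12),crop(18,335,12)]
p,e=fit([(-120,-290),(-120,175),(70,175),(70,-290)],W);print(p,p[2]);print(e)
J=lambda w:rot(p[2]).T@(np.array(w)-p[:2])
k=crop(616,37,90);print("knob",k,J(k)-[-85,24],np.linalg.norm(J(k)-[-85,24]),np.arctan2(*(J(k)-[-85,24])[::-1])-2.007)
print("pivot",J(crop(515,140,54)))
for n,q in dict(w1=(103,170,60),w2=(90,275,60),f1=(236,195,30),f2=(222,292,30),b2=(85,292,30)).items(): print(n,crop(*q),J(crop(*q)))
E
```

```text
[624.9  29.8   0. ] 0.036666184019696714
[[-0.8  0. ]
 [-1.7 -0.2]
 [ 1.7  1.1]
 [ 0.8 -0.9]]
knob [475.5 107.4] [-61.5  59. ] 85.23790007210197 0.36993965191689604
pivot [-81.7  19.8]
w1 [ 605.  -217.7] [ -28.9 -246.6]
w2 [ 684.5 -210.2] [  50.7 -242. ]
f1 [ 593.1 -133.1] [ -37.8 -161.6]
f2 [ 668.  -130.8] [  37.2 -162. ]
b2 [ 678.9 -217.1] [  44.9 -248.7]
```

Request:
{"fn": "drive_tool", "kwargs": {
  "deltas": [
    [[0, 0, 0], [0, 0, 8.46]],
    [[0, 0, 0], [0, 0, 8.46]],
    [[0, 0, 0], [0, 0, 8.46]],
    [[0, 0, 0], [0, 0, 8.46]],
    [[0, 0, 0], [0, 0, 8.46]],
    [[0, 0, 0], [0, 0, 8.46]],
    [[0, 0, 0], [0, 0, 8.46]],
    [[0, 0, 0], [0, 0, 8.46]],
    [[2, -0.9, 0], [0, 0, 0]],
    [[3.9, -1.76, 0], [0, 0, 0]],
    [[3.9, -1.76, 0], [0, 0, 0]],
    [[3.9, -1.76, 0], [0, 0, 0]]
  ],
  "claw": 3
}}

```text
clock: 1.35
position: [283.0, 450.2, 199.0]
ee_rot: [0.72, -0.694, 0.0, 0.0]
contact_force: [-0.0, 0.9, -0.4]
gripper_width: 30.0
grasp_force: 0.0
```

Request:
{"fn": "drive_tool", "kwargs": {
  "deltas": [
    [[3.9, -1.76, 0], [0, 0, 0]],
    [[3.9, -1.76, 0], [0, 0, 0]],
    [[3.9, -1.76, 0], [0, 0, 0]],
    [[3.9, -1.76, 0], [0, 0, 0]],
    [[3.9, -1.76, 0], [0, 0, 0]],
    [[3.9, -1.76, 0], [0, 0, 0]],
    [[3.9, -1.76, 0], [0, 0, 0]],
    [[3.9, -1.76, 0], [0, 0, 0]],
    [[3.9, -1.76, 0], [0, 0, 0]],
    [[3.9, -1.76, 0], [0, 0, 0]],
    [[3.9, -1.76, 0], [0, 0, 0]],
    [[3.9, -1.76, 0], [0, 0, 0]]
  ]
}}

```text
clock: 2.55
position: [511.3, -9.8, 199.3]
ee_rot: [0.72, -0.694, -0.0, 0.0]
contact_force: [0.4, 0.2, -0.4]
gripper_width: 29.7
grasp_force: 0.0
```

Request:
{"fn": "drive_tool", "kwargs": {
  "deltas": [
    [[3.9, -1.76, 0], [0, 0, 0]],
    [[3.9, -1.76, 0], [0, 0, 0]],
    [[3.9, -1.76, 0], [0, 0, 0]],
    [[3.9, -1.76, 0], [0, 0, 0]],
    [[2, -0.9, 0], [0, 0, 0]],
    [[0, 0, 0], [0, 0, 0]],
    [[0, 0, 0], [0, 0, 0]]
  ]
}}

```text
clock: 3.25
position: [596.3, -181.2, 198.6]
ee_rot: [0.72, -0.694, -0.001, 0.0]
contact_force: [-0.2, -0.3, -0.0]
gripper_width: 30.3
grasp_force: 0.0
```

```bash
cat >> h.py <<'E'
P=np.array([624.9,29.8]);A=0.0367
def J(w): return rot(A).T@(np.array(w[:2])-P)
def show():
    from bench import arm
    s=arm.read_state();x=R.from_quat(s["ee_rot"]).apply([1,0,0]);z=R.from_quat(s["ee_rot"]).apply([0,0,1])
    print("t",round(s["clock"],2),"jig",J(s["position"]).round(1),"z",round(s["position"][2],1),"yawerr deg",np.degrees(np.arctan2(x[1],x[0])+np.pi/2-A).round(2),"z",z.round(3),"F",s["contact_force"].round(1),"w",round(s["gripper_width"],1)); return s
E
python3 - <<'E'
from h import *;from bench import get_image;import cv2
s=show();d=get_image("wrist");print(d["mount"],d["fx"],d["cx"],d["cy"])
cv2.imwrite("pics/w1.png",cv2.resize(d["img"][...,::-1],(800,600),interpolation=cv2.INTER_CUBIC))
json.dump(dict(m=np.array(d["mount"]).tolist(),fx=d["fx"],fy=d["fy"],cx=d["cx"],cy=d["cy"],p=s["position"].tolist(),q=s["ee_rot"].tolist()),open("w1.json","w"))
E
```

```text
t 3.25 jig [ -36.3 -209.8] z 198.6 yawerr deg -0.06 z [-0.002  0.    -1.   ] F [-0.2 -0.3 -0. ] w 30.3
[[-4.54847452e-05 -9.60325101e-01 -2.78882947e-01  7.19547680e+01]
 [ 9.99999393e-01  2.63399087e-04 -1.07010298e-03 -8.97695617e-01]
 [ 1.10110426e-03 -2.78882826e-01  9.60324506e-01 -1.74731756e+02]
 [ 0.00000000e+00  0.00000000e+00  0.00000000e+00  1.00000000e+00]] 306.3932769246563 253.47698979172887 190.14826255264862
```

View pics/w1.png

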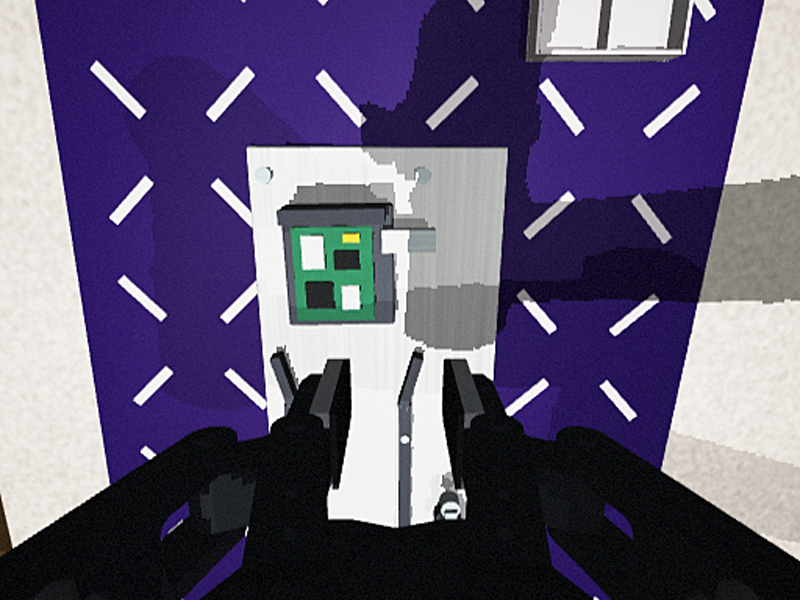

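The wrist view shows:
- Plate rear corners: (247,148) and (507,148).
- Push-wall top rear corners: (278,207) and (388,204).
- Carrier front-top corners: (290,323) and (396,322).

The carrier looks almost straight.

```bash
python3 - <<'E'
from h import *
d=json.load(open("w1.json"));m=np.array(d["m"]);q=R.from_quat(d["q"])
def w(u,v,z):
    u=(u+.5)*.64-.5;v=(v+.5)*.64-.5
    r=q.apply(m[:3,:3]@[(u-d["cx"])/d["fx"],(v-d["cy"])/d["fy"],1]);e=q.apply(m[:3,3])+d["p"]
    return J(e+r*(z-e[2])/r[2]).round(1)
for p in [(247,148,12),(507,148,12),(278,207,60),(388,204,60),(290,323,30),(396,322,30),(404,439,26),(279,352,26),(418,350,26)]: print(p,w(*p))
E
```

```text
(247, 148, 12) [  72.2 -288.9]
(507, 148, 12) [-115.2 -288.7]
(278, 207, 60) [  41.1 -251.6]
(388, 204, 60) [ -30.  -253.4]
(290, 323, 30) [  45.4 -161.8]
(396, 322, 30) [ -35.  -162.5]
(404, 439, 26) [-41.5 -58.9]
(279, 352, 26) [  56.4 -136.5]
(418, 350, 26) [ -52.2 -138. ]
```

Request:
{"fn": "drive_tool", "kwargs": {
  "deltas": [
    [[2.3, -1.2, 0], [0, 0, 0]],
    [[2.3, -1.3, 0], [0, 0, 0]],
    [[2.3, -1.3, 0], [0, 0, 0]],
    [[0, 0, 0], [0, 0, 0]],
    [[0, 0, 2.5], [0, 0, 0]],
    [[0, 0, 3], [0, 0, 0]],
    [[0, 0, 3], [0, 0, 0]],
    [[0, 0, 3], [0, 0, 0]],
    [[0, 0, 3], [0, 0, 0]],
    [[0, 0, 1.9], [0, 0, 0]],
    [[0, 0, 1], [0, 0, 0]],
    [[0, 0, 0], [0, 0, 0]]
  ]
}}

```text
clock: 4.5
position: [636.3, -247.2, 24.4]
ee_rot: [0.72, -0.694, -0.001, 0.001]
contact_force: [0.1, 0.7, -0.5]
gripper_width: 30.0
grasp_force: 0.0
```

```bash
python3 -c "
from h import *;show()"
```

```text
t 4.5 jig [   1.3 -277.2] z 24.4 yawerr deg 0.08 z [-0.003  0.001 -1.   ] F [ 0.1  0.7 -0.5] w 30.0
```

Request:
{"fn": "drive_tool", "kwargs": {
  "deltas": [
    [[-0.5, 0, 0], [0, 0, 0]],
    [[-0.4, 0, 0], [0, 0, 0]],
    [[-0.3, 0, 0], [0, 0, 0]],
    [[-0.3, 0, 0], [0, 0, 0]],
    [[-0.4, 0, 0], [0, 0, 0]],
    [[-0.5, 0, 0], [0, 0, 0]],
    [[-0.5, 0, 0], [0, 0, 0]],
    [[-0.5, 0, 0], [0, 0, 0]],
    [[-0.5, 0, 0], [0, 0, 0]],
    [[-0.5, 0, 0], [0, 0, 0]],
    [[-0.5, 0, 0], [0, 0, 0]],
    [[-0.5, 0, 0], [0, 0, 0]]
  ]
}}

```text
clock: 5.7
position: [635.6, -194.5, 25.8]
ee_rot: [0.72, -0.694, 0.0, -0.0]
contact_force: [0.4, -5.8, 2.2]
gripper_width: 30.1
grasp_force: 2.5
```

Request:
{"fn": "drive_tool", "kwargs": {
  "deltas": [
    [[-0.5, 0, 0], [0, 0, 0]],
    [[-0.5, 0, 0], [0, 0, 0]],
    [[-0.5, 0, 0], [0, 0, 0]],
    [[-0.5, 0, 0], [0, 0, 0]],
    [[-0.5, 0, 0], [0, 0, 0]],
    [[-0.5, 0, 0], [0, 0, 0]],
    [[-0.5, 0, 0], [0, 0, 0]],
    [[-0.5, 0, 0], [0, 0, 0]]
  ]
}}

```text
clock: 6.5
position: [632.5, -155.8, 25.7]
ee_rot: [0.72, -0.694, -0.0, 0.002]
contact_force: [-1.6, -8.0, 3.2]
gripper_width: 29.9
grasp_force: 3.6
```

```bash
python3 - <<'E'
from h import *;from bench import get_image;import cv2
show();i=get_image("scene")["img"][...,::-1]
cv2.imwrite("pics/crop2.png",cv2.resize(i[192:288,180:356],None,fx=4.5,fy=4.5,interpolation=cv2.INTER_CUBIC))
E
```

```text
t 6.5 jig [   0.8 -185.7] z 25.7 yawerr deg 0.02 z [-0.003 -0.002 -1.   ] F [-1.6 -8.   3.2] w 29.9
```

View pics/crop2.png

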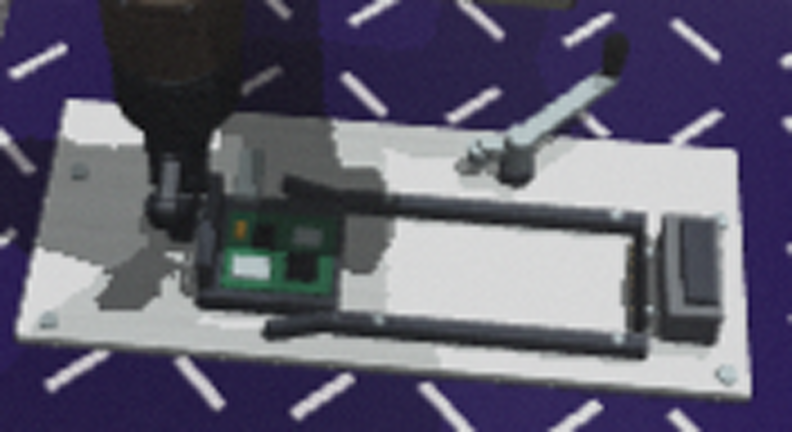

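The carrier is inside the mouth of the channel (board at 220–340, 200–300) and straight. The pushing force is about 8 N.

Request:
{"fn": "drive_tool", "kwargs": {
  "deltas": [
    [[-0.4, 0, 0], [0, 0, 0]],
    [[-0.4, 0, 0], [0, 0, 0]],
    [[-0.4, 0, 0], [0, 0, 0]],
    [[-0.5, 0, 0], [0, 0, 0]],
    [[-0.5, 0, 0], [0, 0, 0]],
    [[-0.5, 0, 0], [0, 0, 0]],
    [[-0.5, 0, 0], [0, 0, 0]],
    [[-0.5, 0, 0], [0, 0, 0]],
    [[-0.5, 0, 0], [0, 0, 0]],
    [[-0.5, 0, 0], [0, 0, 0]],
    [[-0.5, 0, 0], [0, 0, 0]],
    [[-0.5, 0, 0], [0, 0, 0]]
  ]
}}

```text
clock: 7.75
position: [629.7, -98.8, 25.7]
ee_rot: [0.72, -0.694, -0.001, 0.002]
contact_force: [-2.0, -9.4, 4.8]
gripper_width: 30.4
grasp_force: 4.6
```

Request:
{"fn": "drive_tool", "kwargs": {
  "deltas": [
    [[-0.5, 0, 0], [0, 0, 0]],
    [[-0.5, 0, 0], [0, 0, 0]],
    [[-0.5, 0, 0], [0, 0, 0]],
    [[-0.5, 0, 0], [0, 0, 0]],
    [[-0.5, 0, 0], [0, 0, 0]],
    [[-0.5, 0, 0], [0, 0, 0]],
    [[-0.5, 0, 0], [0, 0, 0]],
    [[-0.5, 0, 0], [0, 0, 0]],
    [[-0.5, 0, 0], [0, 0, 0]],
    [[-0.5, 0, 0], [0, 0, 0]],
    [[-0.5, 0, 0], [0, 0, 0]],
    [[-0.5, 0, 0], [0, 0, 0]]
  ]
}}

```text
clock: 8.95
position: [628.3, -38.4, 25.7]
ee_rot: [0.72, -0.694, -0.0, 0.001]
contact_force: [-1.2, -6.6, 3.4]
gripper_width: 29.9
grasp_force: 3.8
```

```bash
python3 -c "
from h import *;show()"
```

```text
t 8.95 jig [  0.9 -68.3] z 25.7 yawerr deg -0.01 z [-0.003 -0.001 -1.   ] F [-1.2 -6.6  3.4] w 29.9
```

Request:
{"fn": "drive_tool", "kwargs": {
  "deltas": [
    [[-0.5, 0, 0], [0, 0, 0]],
    [[-0.5, 0, 0], [0, 0, 0]],
    [[-0.5, 0, 0], [0, 0, 0]],
    [[-0.5, 0, 0], [0, 0, 0]],
    [[-0.5, 0, 0], [0, 0, 0]],
    [[-0.5, 0, 0], [0, 0, 0]],
    [[-0.5, 0, 0], [0, 0, 0]],
    [[-0.4, 0, 0], [0, 0, 0]],
    [[-0.3, 0, 0], [0, 0, 0]],
    [[-0.3, 0, 0], [0, 0, 0]],
    [[-0.2, 0, 0], [0, 0, 0]]
  ]
}}

```text
clock: 10.05
position: [626.8, 8.7, 25.7]
ee_rot: [0.72, -0.694, -0.0, 0.001]
contact_force: [1.0, -7.8, 3.3]
gripper_width: 30.1
grasp_force: 3.6
```

Request:
{"fn": "drive_tool", "kwargs": {
  "deltas": [
    [[-0.2, 0, 0], [0, 0, 0]],
    [[-0.2, 0, 0], [0, 0, 0]],
    [[-0.2, 0, 0], [0, 0, 0]]
  ]
}}

```text
clock: 10.35
position: [626.5, 14.6, 25.7]
ee_rot: [0.72, -0.694, -0.0, 0.001]
contact_force: [0.3, -6.2, 4.2]
gripper_width: 29.9
grasp_force: 3.6
```

Request:
{"fn": "drive_tool", "kwargs": {
  "deltas": [
    [[-0.2, 0, 0], [0, 0, 0]],
    [[-0.2, 0, 0], [0, 0, 0]]
  ]
}}

```text
clock: 10.55
position: [626.4, 18.6, 25.7]
ee_rot: [0.72, -0.694, -0.0, 0.001]
contact_force: [-0.3, -6.7, 2.9]
gripper_width: 29.9
grasp_force: 3.6
```

TCP is now at jig y ≈ -11, with no contact yet.

Request:
{"fn": "drive_tool", "kwargs": {
  "deltas": [
    [[-0.2, 0, 0], [0, 0, 0]],
    [[-0.2, 0, 0], [0, 0, 0]]
  ]
}}

```text
clock: 10.75
position: [626.3, 22.6, 25.7]
ee_rot: [0.72, -0.694, -0.0, 0.001]
contact_force: [-0.4, -6.6, 3.6]
gripper_width: 29.8
grasp_force: 3.6
```

Request:
{"fn": "drive_tool", "kwargs": {
  "deltas": [
    [[-0.2, 0, 0], [0, 0, 0]],
    [[-0.2, 0, 0], [0, 0, 0]]
  ]
}}

```text
clock: 10.95
position: [626.2, 26.6, 25.7]
ee_rot: [0.72, -0.694, -0.0, 0.001]
contact_force: [-0.6, -6.3, 3.5]
gripper_width: 30.1
grasp_force: 3.6
```

Request:
{"fn": "drive_tool", "kwargs": {
  "deltas": [
    [[-0.1, 0, 0], [0, 0, 0]],
    [[-0.1, 0, 0], [0, 0, 0]]
  ]
}}

```text
clock: 11.15
position: [626.1, 28.6, 25.7]
ee_rot: [0.72, -0.694, -0.0, 0.001]
contact_force: [0.1, -5.3, 3.6]
gripper_width: 30.2
grasp_force: 3.6
```

Request:
{"fn": "drive_tool", "kwargs": {
  "deltas": [
    [[-0.15, 0, 0], [0, 0, 0]],
    [[-0.15, 0, 0], [0, 0, 0]]
  ]
}}

```text
clock: 11.35
position: [626.0, 31.6, 25.7]
ee_rot: [0.72, -0.694, -0.0, 0.001]
contact_force: [-0.7, -6.0, 3.5]
gripper_width: 30.0
grasp_force: 3.5
```

Request:
{"fn": "drive_tool", "kwargs": {
  "deltas": [
    [[-0.15, 0, 0], [0, 0, 0]],
    [[-0.15, 0, 0], [0, 0, 0]]
  ]
}}

```text
clock: 11.55
position: [625.7, 33.1, 25.7]
ee_rot: [0.72, -0.694, 0.0, 0.002]
contact_force: [1.4, -13.4, 4.2]
gripper_width: 29.7
grasp_force: 5.7
```

Request:
{"fn": "drive_tool", "kwargs": {
  "deltas": [
    [[-0.1, 0, 0], [0, 0, 0]],
    [[-0.1, 0, 0], [0, 0, 0]]
  ]
}}

```text
clock: 11.75
position: [625.6, 34.4, 25.7]
ee_rot: [0.72, -0.694, 0.0, 0.003]
contact_force: [0.2, -14.3, 3.8]
gripper_width: 30.3
grasp_force: 6.3
```

The carrier met the head at TCP jig y ≈ 2.7: the force jumped from 6 to 14 N. That puts the carrier at y ≈ 58 mm with the lever open, so I'll back off and go above the knob.

Request:
{"fn": "drive_tool", "kwargs": {
  "deltas": [
    [[0.2, 0, 0], [0, 0, 0]],
    [[0.4, 0, 0], [0, 0, 0]],
    [[0.6, 0, 0], [0, 0, 0]],
    [[0.3, 0, -2], [0, 0, 0]],
    [[0, 0, -4], [0, 0, 0]],
    [[0, 0, -4], [0, 0, 0]],
    [[0, 0, -2.4], [0, 0, -4]],
    [[0, 0, 0], [0, 0, -8.4]],
    [[0, 0, 0], [0, 0, -8.4]],
    [[0, 0, 0], [0, 0, -8.4]],
    [[0, 0, 0], [0, 0, -8.4]],
    [[0, 0, 0], [0, 0, -8.4]]
  ],
  "claw": 3
}}

```text
clock: 12.95
position: [626.8, 23.2, 148.6]
ee_rot: [0.935, -0.355, -0.001, -0.0]
contact_force: [-0.0, -0.0, 0.2]
gripper_width: 29.8
grasp_force: 0.0
```

```bash
cat >> h.py <<'E'
def to(jx,jy):
    "cm in tool axes to a jig point"
    from bench import arm
    s=arm.read_state();d=rot(A)@np.array([jx,jy])+P-s["position"][:2]
    print("tool cm",(R.from_quat(s["ee_rot"]).inv().apply([*d,0])/10).round(2))
E
python3 - <<'E'
from h import *
show();to(-146.5,83)
E
```

```text
t 12.95 jig [ 1.7 -6.7] z 148.6 yawerr deg 46.37 z [-0.001  0.001 -1.   ] F [-0.  -0.   0.2] w 29.8
tool cm [-16.92   3.73   0.03]
```

Request:
{"fn": "drive_tool", "kwargs": {
  "deltas": [
    [[-2.4, 0.5, 0], [0, 0, 0]],
    [[-3.5, 0.8, 0], [0, 0, 0]],
    [[-3.5, 0.8, 0], [0, 0, 0]],
    [[-3.5, 0.8, 0], [0, 0, 0]],
    [[-2.6, 0.5, 0], [0, 0, 0]],
    [[-1.4, 0.3, 0], [0, 0, 0]],
    [[0, 0, 0], [0, 0, 0]],
    [[0, 0, 0], [0, 0, 0]]
  ],
  "claw": 4
}}

```text
clock: 13.75
position: [477.3, 108.0, 149.5]
ee_rot: [0.934, -0.357, 0.0, -0.0]
contact_force: [0.3, -0.3, -0.4]
gripper_width: 39.7
grasp_force: 0.0
```

```bash
python3 - <<'E'
from h import *;from bench import get_image;import cv2
s=show();d=get_image("wrist")
cv2.imwrite("pics/w2.png",cv2.resize(d["img"][...,::-1],(800,600),interpolation=cv2.INTER_CUBIC))
json.dump(dict(m=np.array(d["mount"]).tolist(),fx=d["fx"],fy=d["fy"],cx=d["cx"],cy=d["cy"],p=s["position"].tolist(),q=s["ee_rot"].tolist()),open("w2.json","w"))
m=np.linalg.inv(np.array(d["mount"]))
k=crop(616,37,90)
for w in ([*k,90],[*(rot(A)@[-85,24]+P),54]):
    c=m[:3,:3]@R.from_quat(s["ee_rot"]).inv().apply(np.array(w)-s["position"])+m[:3,3]
    print("expect px800",(c[:2]/c[2]*d["fx"]+[d["cx"],d["cy"]])/.64)
E
```

```text
t 13.75 jig [-144.6   83.5] z 149.5 yawerr deg 46.05 z [ 0.001  0.    -1.   ] F [ 0.3 -0.3 -0.4] w 39.7
expect px800 [399.41970495 307.30061532]
expect px800 [398.97203447 135.26115369]
```

View pics/w2.png

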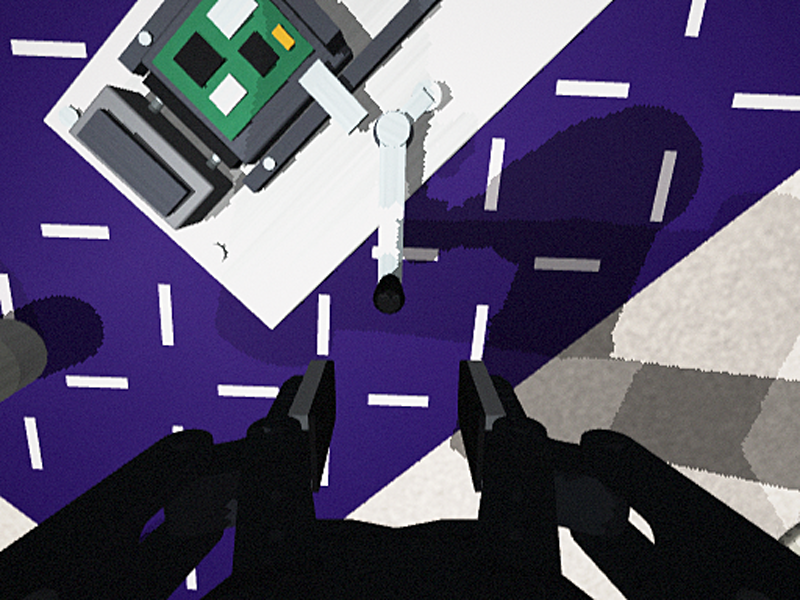

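The knob top is at about (389,299), with its base near (390,273). The pivot cap is at (394,130) and the roller arm end at (428,95). The carrier sits in the channel against the head, straight.

```bash
sed -i 's/P=np.array.*;A/P=np.array([626.9,29.9]);A/' h.py; python3 - <<'E'
from h import *
d=json.load(open("w2.json"));m=np.array(d["m"]);q=R.from_quat(d["q"])
def w(u,v,z):
    u=(u+.5)*.64-.5;v=(v+.5)*.64-.5
    r=q.apply(m[:3,:3]@[(u-d["cx"])/d["fx"],(v-d["cy"])/d["fy"],1]);e=q.apply(m[:3,3])+d["p"]
    return J(e+r*(z-e[2])/r[2])
k=w(389,299,90);p=w(394,130,56);f=k-p
print(k,p,np.linalg.norm(f),np.arctan2(f[1],f[0])-2.007)
for x in [(273,327,12),(45,122,12),(333,131-4,40),(365,108,40)]: print(w(*x))
to(*((k+crop(616,37,90)*0+(np.array([-85,24])+85*np.array([np.cos(2.377),np.sin(2.377)])))/2))
E
```

```text
[-141.39972366   83.71476184] [-83.12146803  24.11518026] 83.35745439460935 0.33798567738546303
[-115.70463803  172.40661344]
[ 71.02922951 173.78482339]
[-57.54557947  47.08189305]
[-62.96296647  27.13683687]
tool cm [ 0.18 -0.18  0.  ]
```

Request:
{"fn": "drive_tool", "kwargs": {
  "deltas": [
    [[0.2, -0.25, 0], [0, 0, 0]],
    [[0, 0, 1.5], [0, 0, 0]],
    [[0, 0, 2], [0, 0, 0]],
    [[0, 0, 2], [0, 0, 0]],
    [[0, 0, 1.5], [0, 0, 0]],
    [[0, 0, 1], [0, 0, 0]],
    [[0, 0, 0.6], [0, 0, 0]],
    [[0, 0, 0], [0, 0, 0]]
  ]
}}

```text
clock: 14.6
position: [480.1, 107.8, 62.8]
ee_rot: [0.934, -0.358, -0.0, 0.001]
contact_force: [-0.0, -0.2, 0.4]
gripper_width: 40.1
grasp_force: 0.0
```

Request:
{"fn": "drive_tool", "kwargs": {
  "deltas": [
    [[0, 0, 0], [0, 0, 0]],
    [[0, 0, 0], [0, 0, 0]],
    [[0, 0, 0], [0, 0, 0]]
  ],
  "claw": 2.2
}}

```text
clock: 14.9
position: [480.4, 108.3, 64.1]
ee_rot: [0.934, -0.357, 0.0, -0.001]
contact_force: [-0.9, 0.1, -0.4]
gripper_width: 21.8
grasp_force: 0.0
```

```bash
python3 -c "
from h import *;show()"
```

```text
t 14.9 jig [-143.5   83.7] z 64.1 yawerr deg 46.01 z [ 0.001  0.001 -1.   ] F [-0.9  0.1 -0.4] w 21.8
```

Request:
{"fn": "drive_tool", "kwargs": {
  "deltas": [
    [[0.01, 0.29, 0], [0, 0, -2]],
    [[0.01, 0.29, 0], [0, 0, -2]],
    [[0.02, 0.586, 0], [0, 0, -4]],
    [[0.02, 0.586, 0], [0, 0, -4]],
    [[0.02, 0.586, 0], [0, 0, -4]],
    [[0.02, 0.586, 0], [0, 0, -4]],
    [[0.02, 0.586, 0], [0, 0, -4]],
    [[0.02, 0.586, 0], [0, 0, -4]],
    [[0.02, 0.586, 0], [0, 0, -4]],
    [[0.02, 0.586, 0], [0, 0, -4]]
  ]
}}

```text
clock: 15.9
position: [459.2, 60.6, 63.9]
ee_rot: [0.999, -0.05, 0.001, -0.0]
contact_force: [-1.1, -1.1, -0.0]
gripper_width: 22.4
grasp_force: 0.0
```

```bash
cat >> h.py <<'E'
def lev():
    s=show();q=R.from_quat(s["ee_rot"]);f=q.inv().apply(s["contact_force"])
    r=J(s["position"])-[-85,24];print("r",np.linalg.norm(r).round(1),"vtcp",(np.arctan2(r[1],r[0])%(2*np.pi)-2.007).round(3),"Ftool",f.round(1),"grasp",round(s["grasp_force"],1),"tau",s["wrist_torque"].round(2))
E
python3 -c "
from h import *;lev()"
```

```text
t 15.9 jig [-166.4   36.8] z 63.9 yawerr deg 82.18 z [ 0.001  0.001 -1.   ] F [-1.1 -1.1 -0. ] w 22.4
r 82.4 vtcp 0.979 Ftool [-0.9  1.2  0. ] grasp 0.0 tau [-0.04  0.    0.01]
```

There's no resistance, so I'll check whether the knob is really between the fingers.

```bash
python3 - <<'E'
from bench import get_image;import cv2,numpy as np
d=get_image("wrist")["img"][...,::-1];i=get_image("scene")["img"][160:288,200:370,::-1]
a=cv2.resize(d,(400,300),interpolation=cv2.INTER_AREA);b=cv2.resize(i,(398,300),interpolation=cv2.INTER_CUBIC)
cv2.imwrite("pics/m1.png",np.hstack([a,b]))
E
```

```text
(no output)
```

View pics/m1.png

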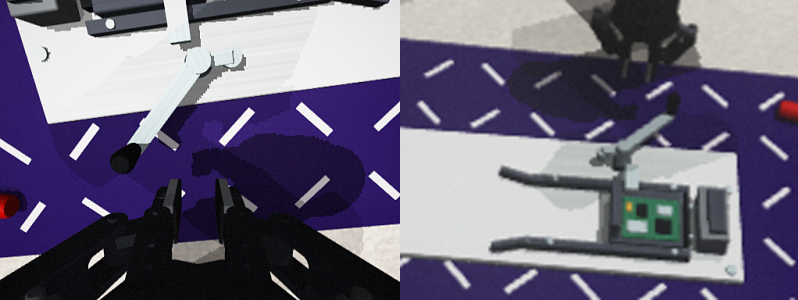

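```bash
cat >> h.py <<'E'
def wr(u,v,z,fn=None):
    "800x600 wrist pixel to jig, camera now"
    from bench import arm
    d=json.load(open("w2.json"));s=arm.read_state() if fn is None else dict(position=fn["p"],ee_rot=fn["q"])
    m=np.array(d["m"]);q=R.from_quat(s["ee_rot"]);u=(u+.5)*.64-.5;v=(v+.5)*.64-.5
    r=q.apply(m[:3,:3]@[(u-d["cx"])/d["fx"],(v-d["cy"])/d["fy"],1]);e=q.apply(m[:3,3])+s["position"]
    return J(e+r*(z-e[2])/r[2])
def px(x,y,z,n="scene"):
    D=json.load(open(f"{n}.json"));w=np.array([*(rot(A)@[x,y]+P),z])
    c=R.from_quat(D["orientation"]).inv().apply(w-D["eye"]);return c[:2]/c[2]*D["fx"]+[D["cx"],D["cy"]]
E
python3 - <<'E'
from h import *
k=wr(248,320,90);p=wr(398,120,56);f=k-p;print(k,p,np.linalg.norm(f),np.arctan2(f[1],f[0])-2.007)
t=wr(20,410,15);print("red",t)
to(*k)
def c(q): return (q-[200,160])*[398/170,300/128]+[400,0]
print("tcp in right pic",c(px(-166.4,36.8,64)),"knob",c(px(*k,90)))
E
```

```text
[-138.5841519   81.578062 ] [-81.96030418  23.93175346] 80.80443687089797 0.34024697869891574
red [-192.35897476  238.65281471]
tool cm [ 2.15 -4.85  0.  ]
tcp in right pic [635.05425336  92.88862377] knob [671.76378538  99.25908157]
```

The knob hasn't moved, so the fingers must have passed over or beside it. I'll find where the tips really are from both fixed cameras.

```bash
python3 - <<'E'
from h import *;from bench import get_image;import cv2
a=get_image("scene")["img"][...,::-1];b=get_image("side")["img"][...,::-1]
t=J([459.2,60.6])
pa,pb=px(*t,64),px(*t,64,"side");print(pa,pb)
o=[]
for i,p in((a,pa),(b,pb)):
    x,y=int(p[0])-35,int(p[1])-50;print(x,y)
    c=cv2.resize(i[y:y+90,x:x+66],(396,540),interpolation=cv2.INTER_CUBIC)
    for z in(64,90):
        q=px(*t,z,"scene" if i is a else "side");q=((q-[x,y]+.5)*6).astype(int);cv2.circle(c,tuple(map(int,q)),2,(0,0,255) if z==64 else (0,255,0),-1)
    o.append(c)
cv2.imwrite("pics/m2.png",np.hstack(o))
E
```

```text
[300.41083105 199.61808753] [237.48556773 179.8263118 ]
265 149
202 129
```

View pics/m2.png

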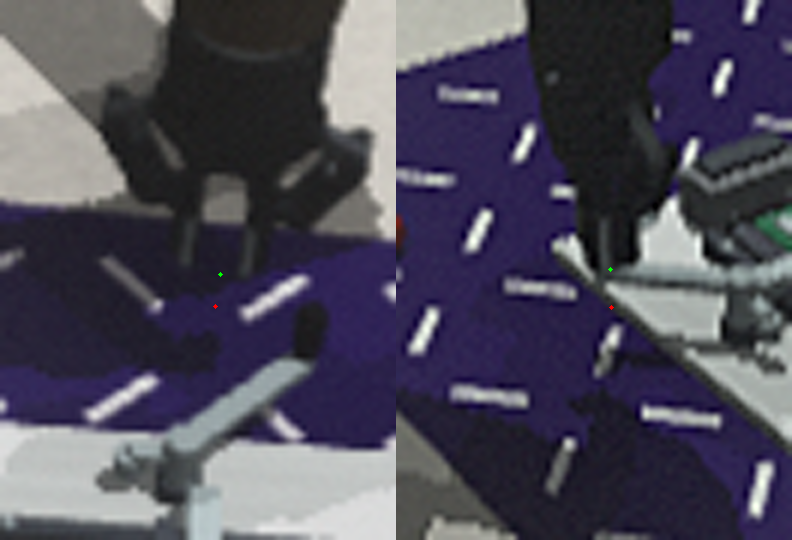

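The tips stand about 25 mm above the reported TCP (the green z = 90 mark lies at tip level), so they passed over the knob top. I'll go back and work with the TCP at z ≈ 36.

```bash
python3 -c "
from h import *;to(-143,83.2)"
```

```text
tool cm [ 1.66 -4.9   0.  ]
```

Request:
{"fn": "drive_tool", "kwargs": {
  "deltas": [
    [[0, 0, -1.5], [0, 0, 0]],
    [[0, 0, -1.5], [0, 0, 0]],
    [[0.46, -1.6, 0], [0, 0, 0]],
    [[0.6, -1.7, 0], [0, 0, 0]],
    [[0.6, -1.6, 0], [0, 0, 0]],
    [[0, 0, 0], [0, 0, 7.2]],
    [[0, 0, 0], [0, 0, 7.2]],
    [[0, 0, 0], [0, 0, 7.2]],
    [[0, 0, 0], [0, 0, 7.2]],
    [[0, 0, 0], [0, 0, 7.2]],
    [[0, 0, 0], [0, 0, 0]]
  ],
  "claw": 4
}}

```text
clock: 17.2
position: [480.8, 108.7, 92.5]
ee_rot: [0.934, -0.357, -0.0, 0.001]
contact_force: [0.2, -0.6, 0.1]
gripper_width: 40.0
grasp_force: 0.0
```

```bash
python3 - <<'E'
from h import *;from bench import get_image;import cv2
lev();to(-143,83.2)
a=get_image("wrist")["img"][...,::-1];cv2.imwrite("pics/w3.png",cv2.resize(a[150:340,130:380],(750,570),interpolation=cv2.INTER_CUBIC))
E
```

```text
t 17.2 jig [-143.2   84.1] z 92.5 yawerr deg 46.06 z [-0.001 -0.001 -1.   ] F [ 0.2 -0.6  0.1] w 40.0
r 83.6 vtcp 0.333 Ftool [ 0.5  0.3 -0.1] grasp 0.0 tau [0.03 0.01 0.04]
tool cm [0.07 0.05 0.  ]
```

View pics/w3.png

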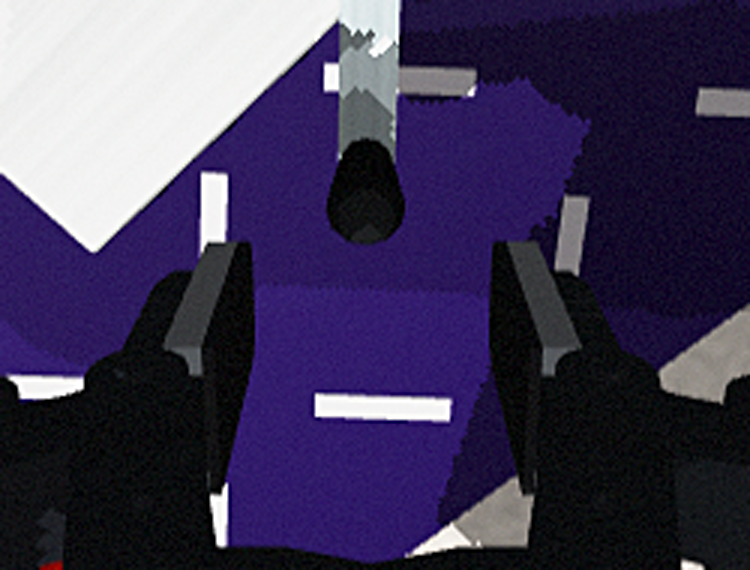

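The knob top, at (366,215) in the crop, lies centred between the fingers (252 and 490) and right at the TCP. I'll descend over it and narrow the cage.

Request:
{"fn": "drive_tool", "kwargs": {
  "deltas": [
    [[0, 0, 1], [0, 0, 0]],
    [[0, 0, 1.2], [0, 0, 0]],
    [[0, 0, 1.2], [0, 0, 0]],
    [[0, 0, 1.2], [0, 0, 0]],
    [[0, 0, 1], [0, 0, 0]],
    [[0, 0, 0], [0, 0, 0]]
  ]
}}

```text
clock: 17.85
position: [479.4, 107.1, 35.5]
ee_rot: [0.934, -0.357, -0.001, 0.001]
contact_force: [0.3, -0.2, 0.2]
gripper_width: 40.3
grasp_force: 0.0
```

Request:
{"fn": "drive_tool", "kwargs": {
  "deltas": [
    [[0, 0, 0], [0, 0, 0]],
    [[0, 0, 0], [0, 0, 0]],
    [[0, 0, 0], [0, 0, 0]]
  ],
  "claw": 2.2
}}

```text
clock: 18.15
position: [481.0, 107.9, 38.0]
ee_rot: [0.934, -0.357, 0.0, -0.0]
contact_force: [-0.7, -0.9, -1.0]
gripper_width: 21.9
grasp_force: 0.0
```

Request:
{"fn": "drive_tool", "kwargs": {
  "deltas": [
    [[0.01, 0.29, 0], [0, 0, -2]],
    [[0.01, 0.29, 0], [0, 0, -2]],
    [[0.02, 0.586, 0], [0, 0, -4]]
  ]
}}

```text
clock: 18.45
position: [476.4, 100.9, 38.2]
ee_rot: [0.957, -0.29, 0.003, -0.003]
contact_force: [2.5, 5.6, -3.8]
gripper_width: 22.3
grasp_force: 3.1
```

```bash
python3 -c "
from h import *;lev()"
```

```text
t 18.45 jig [-147.8   76.5] z 38.2 yawerr deg 54.18 z [ 0.007  0.005 -1.   ] F [ 2.5  5.6 -3.8] w 22.3
r 81.9 vtcp 0.438 Ftool [-1.  -6.1  3.9] grasp 3.1 tau [ 1.62 -0.62  0.05]
```

Request:
{"fn": "drive_tool", "kwargs": {
  "deltas": [
    [[0.01, 0.586, 0], [0, 0, -4]],
    [[0.01, 0.586, 0], [0, 0, -4]],
    [[0.02, 0.586, 0], [0, 0, -4]],
    [[0.02, 0.586, 0], [0, 0, -4]],
    [[0.02, 0.586, 0], [0, 0, -4]],
    [[0.02, 0.586, 0], [0, 0, -4]],
    [[0.02, 0.586, 0], [0, 0, -4]],
    [[0.02, 0.586, 0], [0, 0, -4]]
  ]
}}

```text
clock: 19.25
position: [460.2, 56.0, 38.1]
ee_rot: [1.0, -0.015, 0.002, -0.002]
contact_force: [-1.0, 6.1, -0.3]
gripper_width: 22.1
grasp_force: 3.1
```

```bash
python3 -c "
from h import *;lev()"
```

```text
t 19.25 jig [-165.6   32.2] z 38.1 yawerr deg 86.19 z [ 0.003  0.003 -1.   ] F [-1.   6.1 -0.3] w 22.1
r 81.1 vtcp 1.033 Ftool [-1.2 -6.1  0.3] grasp 3.1 tau [1.73 0.31 0.03]
```

Request:
{"fn": "drive_tool", "kwargs": {
  "deltas": [
    [[0.01, 0.58, 0], [0, 0, -4]],
    [[0.01, 0.58, 0], [0, 0, -4]],
    [[0.01, 0.58, 0], [0, 0, -4]],
    [[0.01, 0.58, 0], [0, 0, -4]],
    [[0.01, 0.58, 0], [0, 0, -4]],
    [[0.02, 0.58, 0], [0, 0, -4]],
    [[0.02, 0.58, 0], [0, 0, -4]]
  ]
}}

```text
clock: 19.95
position: [468.0, 16.2, 38.1]
ee_rot: [0.974, 0.227, 0.002, -0.001]
contact_force: [-0.5, 6.3, 0.7]
gripper_width: 22.0
grasp_force: 2.9
```

```bash
python3 -c "
from h import *;lev()"
```

```text
t 19.95 jig [-159.3   -7.8] z 38.1 yawerr deg 114.17 z [ 0.003  0.002 -1.   ] F [-0.5  6.3  0.7] w 22.0
r 80.8 vtcp 1.539 Ftool [ 2.4 -5.9 -0.7] grasp 2.9 tau [ 1.66  0.23 -0.06]
```

Request:
{"fn": "drive_tool", "kwargs": {
  "deltas": [
    [[0.01, 0.22, 0], [0, 0, -1.5]],
    [[0.01, 0.22, 0], [0, 0, -1.5]],
    [[0.01, 0.22, 0], [0, 0, -1.5]]
  ]
}}

```text
clock: 20.25
position: [471.0, 10.5, 38.1]
ee_rot: [0.964, 0.264, 0.001, -0.001]
contact_force: [-2.7, 5.7, 0.1]
gripper_width: 22.0
grasp_force: 2.9
```

Request:
{"fn": "drive_tool", "kwargs": {
  "deltas": [
    [[0.01, 0.22, 0], [0, 0, -1.5]],
    [[0.01, 0.22, 0], [0, 0, -1.5]]
  ]
}}

```text
clock: 20.45
position: [473.3, 6.8, 38.1]
ee_rot: [0.957, 0.29, 0.001, -0.001]
contact_force: [-1.7, 6.6, 1.3]
gripper_width: 22.0
grasp_force: 2.9
```

Request:
{"fn": "drive_tool", "kwargs": {
  "deltas": [
    [[0.01, 0.22, 0], [0, 0, -1.5]],
    [[0.01, 0.22, 0], [0, 0, -1.5]]
  ]
}}

```text
clock: 20.65
position: [475.7, 3.2, 38.0]
ee_rot: [0.949, 0.314, 0.001, -0.001]
contact_force: [-2.3, 5.5, 1.7]
gripper_width: 22.1
grasp_force: 2.9
```

```bash
python3 -c "
from h import *;lev()"
```

```text
t 20.65 jig [-152.1  -21.1] z 38.0 yawerr deg 124.56 z [ 0.001  0.002 -1.   ] F [-2.3  5.5  1.7] w 22.1
r 80.8 vtcp 1.727 Ftool [ 1.4 -5.8 -1.7] grasp 2.9 tau [ 1.54  0.6  -0.02]
```

Request:
{"fn": "drive_tool", "kwargs": {
  "deltas": [
    [[0.01, 0.22, 0], [0, 0, -1.5]],
    [[0.01, 0.22, 0], [0, 0, -1.5]]
  ]
}}

```text
clock: 20.85
position: [478.3, -0.2, 38.0]
ee_rot: [0.941, 0.339, 0.001, -0.001]
contact_force: [-3.6, 6.2, 3.0]
gripper_width: 22.1
grasp_force: 3.5
```

Request:
{"fn": "drive_tool", "kwargs": {
  "deltas": [
    [[0.01, 0.22, 0], [0, 0, -1.5]],
    [[0.01, 0.22, 0], [0, 0, -1.5]]
  ]
}}

```text
clock: 21.05
position: [480.9, -3.2, 38.0]
ee_rot: [0.932, 0.364, 0.0, -0.001]
contact_force: [-3.6, 7.5, 3.0]
gripper_width: 22.0
grasp_force: 4.0
```

```bash
python3 -c "
from h import *;lev()"
```

```text
t 21.05 jig [-147.1  -27.8] z 38.0 yawerr deg 130.54 z [ 0.     0.002 -1.   ] F [-3.6  7.5  3. ] w 22.0
r 80.8 vtcp 1.829 Ftool [ 2.4 -8.  -3. ] grasp 4.0 tau [ 2.12  1.08 -0.06]
```

Request:
{"fn": "drive_tool", "kwargs": {
  "deltas": [
    [[0.01, 0.22, 0], [0, 0, -1.5]],
    [[0.01, 0.22, 0], [0, 0, -1.5]]
  ]
}}

```text
clock: 21.25
position: [483.8, -6.3, 37.9]
ee_rot: [0.922, 0.388, 0.0, -0.001]
contact_force: [-5.0, 8.2, 3.9]
gripper_width: 22.1
grasp_force: 4.5
```

Request:
{"fn": "drive_tool", "kwargs": {
  "deltas": [
    [[0.01, 0.22, 0], [0, 0, -1.5]],
    [[0.0, 0, 0], [0, 0, 0]]
  ]
}}

```text
clock: 21.45
position: [485.2, -7.8, 37.9]
ee_rot: [0.917, 0.399, -0.0, -0.001]
contact_force: [-4.5, 7.0, 3.7]
gripper_width: 21.9
grasp_force: 4.1
```

```bash
python3 -c "
from h import *;lev()"
```

```text
t 21.45 jig [-143.   -32.5] z 37.9 yawerr deg 134.99 z [-0.001  0.002 -1.   ] F [-4.5  7.   3.7] w 21.9
r 80.9 vtcp 1.907 Ftool [ 2.  -8.1 -3.6] grasp 4.1 tau [ 2.1   1.28 -0.03]
```

Request:
{"fn": "drive_tool", "kwargs": {
  "deltas": [
    [[0.01, 0.18, 0], [0, 0, -1.2]],
    [[0.01, 0.18, 0], [0, 0, -1.2]]
  ]
}}

```text
clock: 21.65
position: [487.5, -9.8, 37.9]
ee_rot: [0.908, 0.419, -0.0, -0.001]
contact_force: [-6.3, 10.2, 4.6]
gripper_width: 21.7
grasp_force: 5.3
```

```bash
python3 -c "
from h import *;lev()"
```

```text
t 21.65 jig [-140.8  -34.6] z 37.9 yawerr deg 137.41 z [-0.002  0.002 -1.   ] F [-6.3 10.2  4.6] w 21.7
r 80.9 vtcp 1.945 Ftool [  3.7 -11.4  -4.6] grasp 5.3 tau [ 2.65  1.77 -0.1 ]
```

The roller force is now about 14–16 N, so the springs are around half-way in. I'll release and lift off.

Request:
{"fn": "drive_tool", "kwargs": {
  "deltas": [
    [[0, -0.2, 0], [0, 0, 0]],
    [[0, -0.1, 0], [0, 0, 0]],
    [[0, 0, 0], [0, 0, 0]]
  ]
}}

```text
clock: 21.95
position: [486.8, -9.3, 37.7]
ee_rot: [0.908, 0.419, 0.0, 0.0]
contact_force: [0.3, -0.0, 0.3]
gripper_width: 21.9
grasp_force: 0.0
```

Request:
{"fn": "drive_tool", "kwargs": {
  "deltas": [
    [[0, 0, 0], [0, 0, 0]],
    [[0, 0, 0], [0, 0, 0]],
    [[0, 0, 0], [0, 0, 0]],
    [[0, 0, -1.5], [0, 0, 0]],
    [[0, 0, -3], [0, 0, 0]],
    [[0, 0, -4], [0, 0, 0]],
    [[0, 0, -4], [0, 0, 0]],
    [[0, 0, -2], [0, 0, 0]],
    [[0, 0, 0], [0, 0, 0]]
  ],
  "claw": 4
}}

```text
clock: 22.85
position: [488.8, -9.0, 186.0]
ee_rot: [0.908, 0.419, 0.004, 0.001]
contact_force: [0.1, 0.3, -0.7]
gripper_width: 40.1
grasp_force: 0.0
```

```bash
python3 - <<'E'
from h import *;from bench import get_image;import cv2
lev()
a=get_image("wrist")["img"][...,::-1];b=get_image("scene")["img"][...,::-1]
cv2.imwrite("pics/end.png",np.vstack([cv2.resize(a,(400,300)),cv2.resize(b[192:288,228:356],(400,300),interpolation=cv2.INTER_CUBIC)]))
cv2.imwrite("pics/end.png",np.hstack([cv2.resize(a,(400,300)),cv2.resize(b[192:288,228:356],(400,300),interpolation=cv2.INTER_CUBIC)]))
E
```

```text
t 22.85 jig [-139.5  -33.8] z 186.0 yawerr deg 137.42 z [ 0.008  0.002 -1.   ] F [ 0.1  0.3 -0.7] w 40.1
r 79.4 vtcp 1.949 Ftool [ 0.3 -0.1  0.7] grasp 0.0 tau [-0.01 -0.01  0.  ]
```

View pics/end.png

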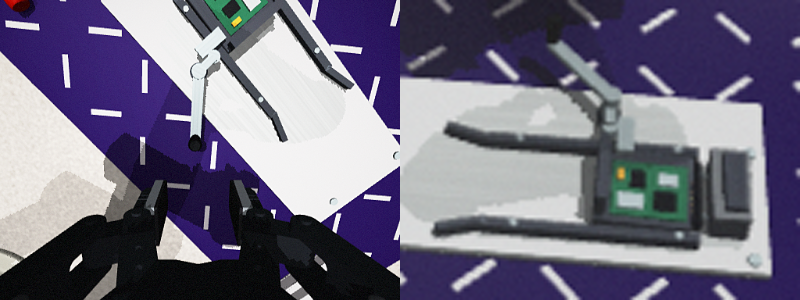

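The lever has swung round, with its roller behind the ear at about (612,118) on the right. The carrier is straight against the head, and the fingers are clear.

```bash
python3 -c "
from bench import arm;print(arm.job_done())"
```

```text
the job is handed in; nothing more can be done
None
```

I handed the job in at about 23 s: the carrier is against the head, and the lever holds it with roughly 14 N at the roller (estimated from finger force), springs about half in; the hand-in gave no verdict.

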